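Stack the carrying trays by their handles

TASK

Clear the rack that slopes away from you: take the deeper of its two handled carrying trays and stand it on the handled tray that is standing on the bench, then stand the shallower one on top, so that all three make one square, level pile with their bars running the same way. Set them down gently, let go, and leave the bottom tray and the glue bottle where they stand.

Things in the scene. Friction and masses are not known exactly. Their poses are not given: they have to be found in the camera images.
- rack: Fixed rack, 290 mm wide, 87 mm high: its board slopes down at 30 degrees away from the robot (low along own +x). Two bays side by side along own y, middles 140 mm apart, one tray in each (which in which varies), held by a lip 14 mm above the board along the low far edge and parted by an 8 mm rib. Origin: centre of the footprint on the bench.
- deep_tray: Plywood tray, 85 mm high, same turned half round: floor 130 (own x) x 120 (own y) x 8 mm, on each 130 mm edge an upright cheek 12 mm thick, 85 mm high; open on the x sides but for a 5 mm strip up to 14 mm above the underside. Origin: centre of the underside; z up through it. Starts in a bay of the rack, its z leaning 30 degrees away from the robot. 0.24 to 0.46 kg.
- deep_tray_bar (a point): Middle of the tray's handle: a flat wooden bar between the cheeks along own y, at own x = 0, 14 mm thick (x), 24 mm high, 96 mm long. This point lies 68 mm above the underside on own z; bar top 5 mm below the cheek tops.
- shallow_tray: Plywood tray, 60 mm high, same turned half round: floor 130 (own x) x 120 (own y) x 8 mm, on each 130 mm edge an upright cheek 12 mm thick, 60 mm high; open on the x sides but for a 5 mm strip up to 14 mm above the underside. Origin: centre of the underside; z up through it. Starts in the other bay, leaning alike. 0.2 to 0.38 kg.
- shallow_tray_bar (a point): Middle of the tray's handle: a flat wooden bar between the cheeks along own y, at own x = 0, 14 mm thick (x), 24 mm high, 96 mm long. This point lies 43 mm above the underside on own z; bar top 5 mm below the cheek tops.
- base_tray: Plywood tray, 70 mm high, same turned half round: floor 130 (own x) x 120 (own y) x 8 mm, on each 130 mm edge an upright cheek 12 mm thick, 70 mm high; open on the x sides but for a 5 mm strip up to 14 mm above the underside. Origin: centre of the underside; z up through it. Stands loose and level on the bench, bottom of the pile. 0.45 kg.
- base_tray_top (a point): Point on the bottom tray's own z axis, level with the tops of its cheeks, 70 mm above its underside: where the middle of the underside of the deep tray belongs.
- deep_tray_top (a point): Point on the deep tray's own z axis, level with the tops of its cheeks, 85 mm above its underside: where the middle of the underside of the shallow tray belongs.
- glue_bottle: Slim white glue bottle with a nozzle, 36 mm across, 122 mm tall, upright and loose at the back of the bench between the rack and the bottom tray, to be left alone; origin: centre of its foot.

How it is judged:
By the outcome, as a careful person would: the job done as asked, in the order asked, and still so for the second after the job is handed in, with the robot touching nothing.
It also fails if it takes over 64 s, if anything falls off the work surface, if the arm or the gripper's body presses on something with over 40 N, if the wrist force passes 120 N, or if a joint passes its speed limit or range.

ROBOT

A 6-joint arm with a two-finger parallel gripper is mounted at the origin on the work surface; the furniture and walls round the work are solid. World frame = base frame: x ahead of the robot, y to its left, z up, the work surface at z = 0. Lengths are in m, angles in rad, forces in N, time in s.
With the tool pointing down it reaches from about 0.325 to 0.775 m from the base axis. Payload 5.5 kg.
Tool frame: the origin (TCP) lies at the centre of the arm's flange, where the gripper is bolted on; the fingertips stand 182 mm ahead of it and the grasp point (between the pads) lies 163 mm ahead of it; z points along the fingers, y is the line along which they close (so a half turn about z gives the same grasp; the last joint's range is limited). The gripper opens to 88 mm and grips with 3 to 60 N. Pads are 20 mm wide; open, the fingers measure 115 mm over their backs; the gripper's body (75 mm by 178 mm) begins 61 mm behind the grasp point.
Start: joints at [-1.168, 0.091, 1.231, -0, 1.82, -0.057], TCP at [0.266, -0.538, 0.405] pointing down, gripper open.
Joint ranges: [-2.87, 2.87], [-0.86, 2.18], [0.17, 2.46], [-1.51, 4.65], [0.06, 2.69], [-2.65, 2.65]. Speed limits (rad/s): [2.57, 2.57, 3.01, 3.14, 3.14, 3.14].

INTERFACE

Orientations are given as a unit quaternion [w, x, y, z].
In Python, from bench import manip, gripper_open, close, eyes, order, finder gives the robot as it stands. Calls block until the motion is done:
- manip.move_to(position, orientation): joint-space move of the TCP to a pose.
- manip.move_l(position, speed=0.15, orientation=None): straight line of the TCP; orientation=None keeps the orientation; speed is the mean speed in m/s.
- manip.movej(angles): joint-space move.
- gripper_open() and close(): open the fingers fully, or close them until they stop; the grip force is fixed at half the most.
- manip.hold(seconds).
- manip.inverse_kinematics(position, orientation): joint angles nearest the present ones, or None.
- manip.state(): the state.
- eyes.get_image(name): name is "scene" or "top"; returns a dict with "frame" (420x560x3 uint8, blue, green, red), "depth" (420x560 float32, m along the optical axis (not along the pixel's ray), 0 where there is no reading), "camera_matrix" (3x3 intrinsics, pixels), "view" (4x4, takes a point from world to camera coordinates). Camera axes: x right, y up, looking along -z (the intrinsics and any distortion apply to the point x, -y, -z); pixel columns grow to the right and rows downward; lengths in m; the calibration is good to about 2 mm. A picture is of the moment at which its call begins.
A pose or a line that the arm cannot do raises manip.IKError and nothing moves.
- order.job_done(): hands the job in; it is judged then, once.
Trained networks look in a picture, given as the dict that the camera call returned (one of the last four; its "shot" number tells which), for a name from the list of things; names that differ only in an ending like _2 or _b are one class to them, and where a whole thing is asked for, a point or a joint stands for the part that bears it (a point fixed in the world has none). Each returns a list of dicts, best first, with "conf" (0 to 1); they miss things now and then, are a little off and sometimes report something else, mostly with a low value. They report only what shows in the picture. A call takes as long as a camera call.
- finder.regions_of(target, picture): "mask" (420x560 bool, what is visible of it) and "bbox" ([left, top, right, bottom] in pixels, round what is visible of it).
The state is a dict: "time": time; "joint_pos": joint angles; "dq": joint speeds; "joint_torque": joint torques, N m; "ee_pos": TCP position; "ee_rot": TCP orientation; "ft_force": force on the tool from outside, world axes, zero at the start; "moment": the same for the moment, N m; "finger_gap": finger opening in m; "finger_force": force on a finger pad.
Only numpy, scipy, OpenCV 4.12 (cv2) and the standard library are available. Lean on these libraries where they do the work, as an engineer would, in place of code of your own. Each camera call takes 0.05 s, during which the arm holds its last target. There are 200 camera calls.

## Working session

There is one attempt and no reset: what is moved stays moved. The work goes in short steps, each a Python script; the robot and the scene stay as the last script left them, time stands still between calls to the robot, and variables do not carry over. Pictures are saved under pics/ and viewed, at most 10 in all, crops included, and the job is handed in when it is done.

```bash
mkdir -p pics; ls
cat > h.py <<'E'
import numpy as np, cv2
from bench import manip, gripper_open, close, eyes, order, finder
def cloud(p):
    d=p["depth"]; K=np.array(p["camera_matrix"]); v,u=np.mgrid[:d.shape[0],:d.shape[1]]
    c=np.stack([(u-K[0,2])/K[0,0]*d,-(v-K[1,2])/K[1,1]*d,-d,np.ones_like(d)],-1)
    w=c@np.linalg.inv(np.array(p["view"])).T
    w[d<=0]=np.nan
    return w[...,:3]
E
python3 - <<'E'
from h import *
ims=[]
for n in ("scene","top"):
    p=eyes.get_image(n); W=cloud(p); np.savez(f"{n}.npz",W=W,frame=p["frame"],K=p["camera_matrix"],view=p["view"])
    print(n,{k:(np.array(x).tolist() if k in("camera_matrix","view") else None) for k,x in p.items()})
    cv2.imwrite(f"pics/{n}0.png",p["frame"])
    for t in ("rack","deep_tray","shallow_tray","base_tray","deep_tray_bar","shallow_tray_bar","glue_bottle"):
        for r in finder.regions_of(t,p)[:3]:
            w=W[r["mask"]]; 
            print(t,round(r["conf"],2),np.array(r["bbox"]).astype(int).tolist(),r["mask"].sum(),np.nanmedian(w,0).round(3),np.nanmin(w,0).round(3),np.nanmax(w,0).round(3))
print(manip.state())
E
```

```text
bench.py
pics
scene {'frame': None, 'depth': None, 'camera_matrix': [[419.3704322275566, 0.0, 270.119097357832], [0.0, 419.3704322275566, 204.9216294675433], [0.0, 0.0, 1.0]], 'view': [[-0.7567690445897389, -0.6536684788995516, -0.004258267708875887, 0.32069290446054083], [0.384780714249435, -0.4507178948334609, 0.8054794728722688, -0.2472560062811467], [-0.5284358192746104, 0.6079234318317066, 0.5926083748459278, -0.9838638920280626], [0.0, 0.0, 0.0, 1.0]], 'shot': None}
deep_tray 0.74 [282, 160, 337, 203] 1828 [ 0.405 -0.137  0.101] [ 0.183 -1.556 -0.747] [1.329 0.071 0.31 ]
shallow_tray 0.51 [329, 151, 340, 159] 68 [ 0.458 -0.375  0.09 ] [ 0.386 -0.384  0.071] [ 0.489 -0.253  0.158]
shallow_tray 0.34 [282, 158, 336, 207] 1764 [ 0.404 -0.137  0.102] [ 0.336 -1.306 -0.736] [ 1.271 -0.124  0.162]
base_tray 0.66 [167, 245, 238, 313] 2715 [0.405 0.263 0.029] [ 0.344  0.164 -0.001] [0.508 0.333 0.073]
deep_tray_bar 0.62 [283, 158, 338, 204] 1787 [ 0.404 -0.136  0.102] [ 0.336 -1.535 -0.746] [ 1.271 -0.124  0.162]
shallow_tray_bar 0.51 [325, 151, 340, 162] 72 [ 0.458 -0.376  0.09 ] [ 0.1
[... 1399 characters left out ...]
'joint_pos': array([-1.16771146e+00,  9.10781374e-02,  1.23065885e+00,  1.00700635e-05,
        1.81979774e+00, -5.67171776e-02]), 'dq': array([ 6.38435804e-04, -2.80110199e-05, -6.65634124e-04, -5.38997569e-04,
       -4.84918782e-04, -2.47162329e-04]), 'joint_torque': array([-1.20018103e-03, -4.46148133e+01, -4.06474185e+01,  6.95741619e-02,
        1.93590129e-02, -1.50404105e-05]), 'ee_pos': array([ 0.26625901, -0.53770279,  0.40466757]), 'ee_rot': array([2.76845826e-05, 9.73688672e-01, 2.27882358e-01, 9.79685188e-06]), 'ft_force': array([0.56171094, 0.12884269, 0.37135024]), 'moment': array([-0.03025797, -0.00421146,  0.00869186]), 'finger_force': 0.0, 'finger_gap': 0.08741835624807388}
```

View pics/scene0.png

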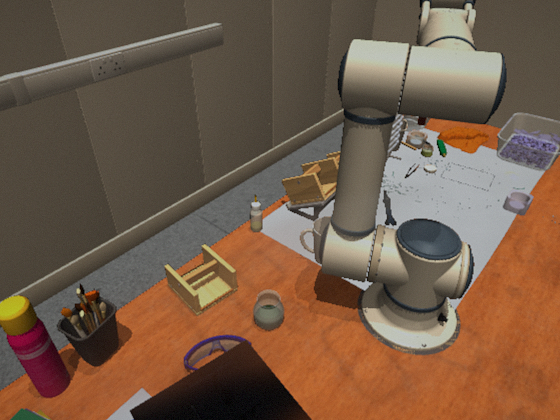

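View pics/top0.png

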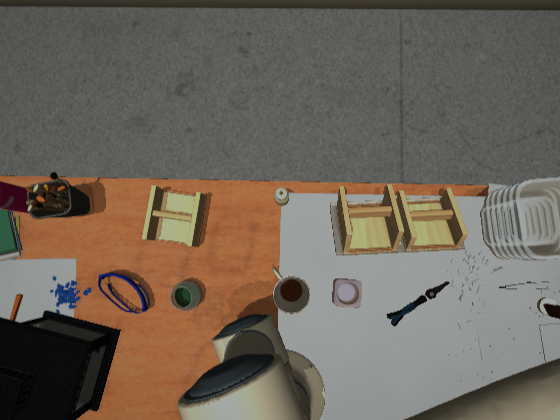

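The scene view shows the base tray near (203,278), the bottle at (256,215), the deep tray at (310,182), and the shallow tray mostly hidden behind the arm. The top view shows the base at (176,216), the deep tray at (370,218), the shallow tray at (431,218) and the bottle at (282,197). Next I'll fit box models to the depth clouds.

```bash
cat >> h.py <<'E'
from scipy.optimize import least_squares
from scipy.spatial.transform import Rotation as Ro
def boxes(h):
    B=[((0,0,.004),(.13,.12,.008)),((0,0,h-.017),(.014,.096,.024))]
    for s in(-1,1): B+=[((0,s*.054,h/2),(.13,.012,h)),((s*.0625,0,.007),(.005,.096,.014))]
    return [(np.array(c),np.array(d)/2) for c,d in B]
def sdf(P,h):
    r=[]
    for c,d in boxes(h):
        q=abs(P-c)-d; r.append(np.linalg.norm(np.maximum(q,0),axis=1)+np.minimum(q.max(1),0))
    return np.min(r,0)
def rot(yaw,tilt): return Ro.from_euler('ZY',[yaw,tilt]).as_matrix()
def fit(pts,h,x0,free_tilt=True,it=4):
    """x0=[x,y,z,yaw,tilt]; the points near the model are refitted"""
    x=np.array(x0,float); pts=pts[np.isfinite(pts).all(1)]; tilt0=x[4]
    loc=lambda x:(pts_-x[:3])@rot(x[3],x[4] if free_tilt else tilt0)
    for k in range(it):
        tol=[.02,.012,.008,.006][k]
        pts_=pts; L=loc(x); m=(abs(sdf(L,h))<tol)&(L[:,2]>.004); pts_=pts[m]
        x=least_squares(lambda x:sdf(loc(x),h),x,loss='soft_l1',f_scale=.002,x_scale=[.01]*3+[.1]*2).x
    return x,m.sum(),np.median(abs(sdf(loc(x),h)))
E
cat > m.py <<'E'
from h import *
C={n:np.load(n+".npz")["W"].reshape(-1,3) for n in("scene","top")}
s=np.radians(30)
for nm,h,x0 in(("base",.07,[.425,.265,0,-.1,0]),("deep",.085,[.40,-.2,.06,0,s]),("shallow",.06,[.40,-.34,.06,0,s])):
    for src,P in(("scene",C["scene"]),("top",C["top"]),("both",np.vstack(list(C.values())))):
        try: x,n,e=fit(P,h,x0); print(nm,src,x.round(4),n,round(e,4))
        except Exception as ex: print(nm,src,ex)
E
python3 m.py
```

```text
base scene [ 4.184e-01  2.634e-01  3.000e-04 -1.272e-01  8.000e-04] 2717 0.0007
base top [ 4.211e-01  2.647e-01  2.000e-04 -1.244e-01  2.000e-03] 2974 0.0007
base both [ 4.188e-01  2.642e-01  2.000e-04 -1.250e-01  1.400e-03] 5691 0.0009
deep scene [ 0.3946 -0.1808  0.0556  0.0697  0.5302] 1727 0.0012
deep top [ 0.3999 -0.1909  0.0556  0.0732  0.5221] 3396 0.0006
deep both [ 0.3994 -0.1917  0.0558  0.0732  0.5212] 5113 0.0009
shallow scene [ 0.407  -0.3311  0.0549  0.0446  0.4924] 81 0.001
shallow top [ 0.4101 -0.3305  0.0556  0.0736  0.5241] 3240 0.0007
shallow both [ 0.41   -0.3306  0.0556  0.0724  0.5241] 3321 0.0007
```

```bash
cat >> h.py <<'E'
GR=.163
def tool(x,hb,up=0,flip=1):
    """TCP pose gripping the bar hb above the underside of a tray at x=[x,y,z,yaw,tilt], backed off by up along its z"""
    R=rot(x[3],x[4]); z=-R[:,2]; y=flip*R[:,0]
    q=Ro.from_matrix(np.c_[np.cross(y,z),y,z]).as_quat()
    return np.array(x[:3])+R[:,2]*(hb+GR+up), q[[3,0,1,2]]
s=np.radians(30)
DEEP=[.3994,-.1917,.0556,.0732,s]; SHAL=[.4101,-.3306,.0556,.0732,s]; BASE=[.4195,.2643,0,-.125,0]
E
python3 - <<'E'
from h import *
for f in(1,-1):
  for nm,x,hb,ups in(("deep",DEEP,.068,(0,.1)),("shal",SHAL,.043,(0,.1)),("pl1",BASE[:2]+[.07]+BASE[3:],.068,(0,.15)),("pl2",BASE[:2]+[.155]+BASE[3:],.043,(0,.1)),("mid",[.42,-.19,.2,-.125,0],.068,(0,.05))):
    for u in ups:
        p,q=tool(x,hb,u,f); j=manip.inverse_kinematics(p,q); print(f,nm,u,p.round(3),None if j is None else np.round(j,2))
E
```

```text
1 deep 0 [ 0.515 -0.183  0.256] [-0.34  0.19  1.43 -0.22  2.   -0.46]
1 deep 0.1 [ 0.564 -0.18   0.342] [-0.31  0.28  1.17 -0.23  2.17 -0.47]
1 shal 0 [ 0.513 -0.323  0.234] [-0.54  0.34  1.29 -0.31  1.94 -0.66]
1 shal 0.1 [ 0.563 -0.319  0.321] [-0.5   0.42  1.04 -0.32  2.11 -0.68]
1 pl1 0 [0.42  0.264 0.301] [ 0.49 -0.19  1.68 -0.    1.65  0.62]
1 pl1 0.15 [0.42  0.264 0.451] [ 0.49 -0.17  1.41 -0.    1.91  0.62]
1 pl2 0 [0.42  0.264 0.361] [ 0.49 -0.19  1.58 -0.    1.75  0.62]
1 pl2 0.1 [0.42  0.264 0.461] [ 0.49 -0.17  1.38 -0.    1.93  0.62]
1 mid 0 [ 0.42  -0.19   0.431] [-0.5  -0.27  1.53 -0.    1.89 -0.37]
1 mid 0.05 [ 0.42  -0.19   0.481] [-0.5  -0.25  1.42 -0.    1.97 -0.37]
-1 deep 0 [ 0.515 -0.183  0.256] None
-1 deep 0.1 [ 0.564 -0.18   0.342] None
-1 shal 0 [ 0.513 -0.323  0.234] [-0.54  0.34  1.29 -0.31  1.94  2.48]
-1 shal 0.1 [ 0.563 -0.319  0.321] [-0.5   0.42  1.04 -0.32  2.11  2.46]
-1 pl1 0 [0.42  0.264 0.301] [ 0.49 -0.19  1.68 -0.    1.65 -2.52]
-1 pl1 0.15 [0.42  0.264 0.451] [ 0.49 -0.17  1.41 -0.    1.91 -2.52]
-1 pl2 0 [0.42  0.264 0.361] [ 0.49 -0.19  1.58 -0.    1.75 -2.52]
-1 pl2 0.1 [0.42  0.264 0.461] [ 0.49 -0.17  1.38 -0.    1.93 -2.52]
-1 mid 0 [ 0.42  -0.19   0.431] None
-1 mid 0.05 [ 0.42  -0.19   0.481] None
```

```bash
cat >> h.py <<'E'
def st(m): s=manip.state(); print(m,round(s["time"],2),"gap",round(s["finger_gap"],4),"ff",round(s["finger_force"],1),"F",np.round(s["ft_force"],1),"M",np.round(s["moment"],2),np.round(s["ee_pos"],4))
def go(x,hb,up=0,v=.2): p,q=tool(x,hb,up); manip.move_l(p,v,q)
def look(tag,targets):
    ps=[(n,eyes.get_image(n)) for n in("scene","top")]
    for n,p in ps: cv2.imwrite(f"pics/{n}_{tag}.png",p["frame"])
    cl={n:cloud(p).reshape(-1,3) for n,p in ps}; cl["both"]=np.vstack(list(cl.values()))
    for nm,h,x0 in targets:
        for n,P in cl.items():
            try: x,k,e=fit(P,h,x0); print(nm,n,x.round(4),k,round(e,4))
            except Exception as ex: print(nm,n,"fail",ex)
E
python3 - <<'E'
from h import *
hb=.068
manip.move_to(*tool(DEEP,hb,.12)); st("pre")
go(DEEP,hb,.03,.2); go(DEEP,hb,0,.08); st("at")
close(); st("closed")
go(DEEP,hb,.02,.06); st("up2"); go(DEEP,hb,.09,.15); st("up")
go([.42,-.17,.2,-.06,0],hb); st("mid")
go(BASE[:2]+[.2]+BASE[3:],hb,0,.25); st("over")
look("a",[("base",.07,BASE),("deep",.085,BASE[:2]+[.2]+BASE[3:])])
E
```

```text
pre 2.35 gap 0.0876 ff 0.0 F [-0.   0.7  0.8] M [-0.03 -0.29  0.02] [ 0.574  -0.18    0.3599]
at 3.48 gap 0.0877 ff 0.0 F [-0.6  0.1  0.8] M [ 0.06 -0.3   0.06] [ 0.5148 -0.1833  0.2562]
closed 4.6 gap 0.0132 ff 30.0 F [-5.5 -0.9  4.9] M [-0.05  1.03  0.04] [ 0.5141 -0.1834  0.2562]
up2 5.08 gap 0.0141 ff 30.0 F [ 0.2  0.5 -3.7] M [ 0.01 -0.69 -0.01] [ 0.5248 -0.1825  0.2723]
up 5.7 gap 0.0141 ff 30.0 F [ 0.3 -1.  -4.2] M [-0.05 -0.71  0.08] [ 0.5594 -0.18    0.3325]
mid 6.7 gap 0.0144 ff 30.0 F [ 0.2 -0.3 -4.3] M [-0.01 -0.11  0.08] [ 0.4202 -0.1701  0.4295]
over 8.58 gap 0.0134 ff 30.0 F [ 0.1  0.2 -3.6] M [-0.02 -0.05  0.  ] [0.4196 0.2636 0.4311]
base scene [ 4.185e-01  2.634e-01  3.000e-04 -1.273e-01  2.000e-04] 2711 0.0007
base top [ 4.216e-01  2.647e-01  1.000e-04 -1.247e-01  1.000e-04] 1208 0.0007
base both [ 4.186e-01  2.639e-01  2.000e-04 -1.249e-01  9.000e-04] 3921 0.0009
deep scene [ 4.187e-01  2.631e-01  1.997e-01 -1.277e-01  1.000e-04] 3234 0.0005
deep top [ 0.4216  0.2644  0.1997 -0.1266  0.0011] 2896 0.0005
deep both [ 0.419   0.2638  0.1997 -0.1227  0.0011] 6121 0.0008
```

```bash
cat >> h.py <<'E'
def lower(xy,z,yaw,hb):
    go([*xy,z+.012,yaw,0],hb,0,.15); manip.hold(.3); F0=manip.state()["ft_force"][2]; st("near")
    for d in np.arange(.008,-.0031,-.001):
        go([*xy,z+d,yaw,0],hb,0,.02)
        if manip.state()["ft_force"][2]-F0>2.5: break
    st(f"touch d={d:.4f}")
E
python3 - <<'E'
from h import *
lower(BASE[:2],.07,BASE[3],.068)
gripper_open(); st("open")
go(BASE[:2]+[.07]+BASE[3:],.068,.03,.06); go(BASE[:2]+[.07]+BASE[3:],.068,.13)
manip.move_to(*tool([.42,-.30,.2,0,0],.043,.05)); st("back")
look("b",[("base",.07,BASE),("deep",.085,BASE[:2]+[.07]+BASE[3:]),("shal",.06,SHAL)])
E
```

```text
near 9.92 gap 0.0137 ff 30.0 F [ 0.  -0.3 -3.1] M [-0.01 -0.05  0.05] [0.4196 0.2644 0.3137]
touch d=0.0000 12.27 gap 0.0139 ff 30.0 F [-0.8  0.2  0.3] M [-0.15  0.05  0.01] [0.4195 0.2644 0.3016]
open 13.47 gap 0.0881 ff 0.0 F [ 1.  -0.6  0.6] M [ 0.   -0.04 -0.  ] [0.4195 0.2643 0.301 ]
back 16.81 gap 0.0875 ff 0.0 F [ 0.8  0.2 -0.2] M [-0.01 -0.07 -0.03] [ 0.4204 -0.2993  0.456 ]
base scene [ 0.4194  0.2638  0.0298 -0.1263 -0.0423] 1160 0.0007
base top [ 0.4091  0.2665  0.0376 -0.1244 -0.0406] 1092 0.0007
base both [ 0.4194  0.2644  0.0364 -0.1209 -0.1402] 2128 0.0011
deep scene [ 0.4188  0.264   0.0702 -0.1272  0.0006] 3187 0.0006
deep top [ 0.4216  0.2653  0.0701 -0.1243  0.0008] 3717 0.0006
deep both [ 0.4192  0.2648  0.0701 -0.1242  0.0006] 6906 0.0008
shal scene [ 0.4063 -0.3323  0.0554  0.0718  0.5196] 887 0.0012
shal top [ 0.4104 -0.3305  0.0554  0.0751  0.5216] 2557 0.0007
shal both [ 0.41   -0.3311  0.0555  0.0748  0.5202] 3420 0.0009
```

View pics/scene_b.png

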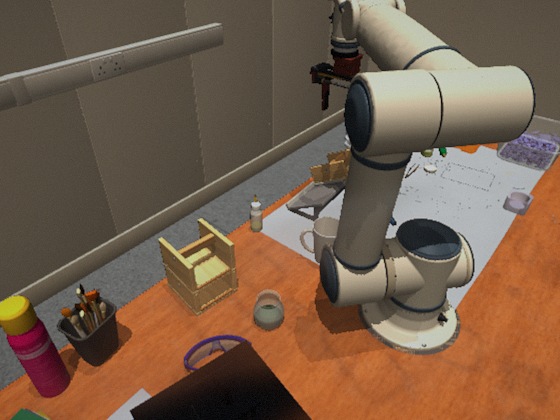

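The picture shows the deep tray standing square on the base at about (200,265), with the bottle untouched at (256,215). Next is the shallow tray.

Run:
```python
from h import *
hb=.043; S=[.4100,-.3308,.0555,.074,s]; T=[.4194,.2648]; y=-.1245
manip.move_to(*tool(S,hb,.12)); st("pre")
go(S,hb,.03,.2); go(S,hb,0,.08); st("at")
close(); st("closed")
go(S,hb,.02,.06); go(S,hb,.09,.15); st("up")
go([.42,-.30,.22,-.06,0],hb); st("mid")
go([*T,.22,y,0],hb,0,.25); st("over")
look("c",[("deep",.085,T+[.07,y,0]),("shal",.06,T+[.22,y,0])])
```

```text
pre 17.6 gap 0.0879 ff 0.0 F [-0.3 -0.4  1.1] M [ 0.01 -0.3  -0.03] [ 0.5727 -0.3184  0.3382]
at 18.73 gap 0.0877 ff 0.0 F [0.8 0.2 0.2] M [-0.01 -0.3   0.03] [ 0.5129 -0.3232  0.2343]
closed 19.85 gap 0.0135 ff 30.0 F [-5.   0.1  5.6] M [0.01 0.8  0.04] [ 0.5119 -0.3234  0.2346]
up 20.95 gap 0.0138 ff 30.0 F [-1.  -0.  -3.3] M [ 0.   -0.59 -0.01] [ 0.5575 -0.3198  0.3108]
mid 22.0 gap 0.0136 ff 30.0 F [-0.7  0.4 -3.9] M [-0.   -0.08  0.01] [ 0.4202 -0.3001  0.4245]
over 24.41 gap 0.0135 ff 30.0 F [-0.   0.2 -2.7] M [-0.06 -0.06  0.04] [0.4195 0.2642 0.4261]
deep scene [ 0.4188  0.2639  0.0702 -0.126  -0.    ] 2989 0.0006
deep top [ 4.211e-01  2.653e-01  7.010e-02 -1.242e-01  2.000e-04] 1080 0.0004
deep both [ 4.189e-01  2.645e-01  7.020e-02 -1.223e-01  3.000e-04] 4068 0.0008
shal scene [ 4.186e-01  2.632e-01  2.197e-01 -1.270e-01 -4.000e-04] 2556 0.0005
shal top [ 4.212e-01  2.645e-01  2.196e-01 -1.249e-01 -2.000e-04] 2677 0.0006
shal both [ 4.190e-01  2.639e-01  2.196e-01 -1.207e-01 -2.000e-04] 5231 0.0008
```

Run:
```python
from h import *
hb=.043; T=[.4194,.2649]; y=-.1245
lower(T,.155,y,hb)
gripper_open(); st("open")
go(T+[.155,y,0],hb,.03,.06); go(T+[.155,y,0],hb,.12)
manip.move_to(*tool([.42,-.30,.2,0,0],.043,.05)); st("back")
look("d",[("deep",.085,T+[.07,y,0]),("shal",.06,T+[.155,y,0])])
a,b=[cv2.imread(f"pics/{n}_d.png") for n in("scene","top")]
cv2.imwrite("pics/final.png",np.hstack([cv2.resize(a[150:370,100:320],(400,400)),cv2.resize(b[130:290,120:280],(400,400))]))
```

```text
near 25.31 gap 0.0135 ff 30.0 F [-0.3 -0.1 -3.4] M [-0.01 -0.01  0.  ] [0.4195 0.2649 0.3741]
touch d=0.0000 27.66 gap 0.0137 ff 30.0 F [ 0.2 -0.8 -0.5] M [-0.09  0.06  0.  ] [0.4194 0.2649 0.3616]
open 28.87 gap 0.0881 ff 0.0 F [ 0.4 -0.2  0.1] M [ 0.01 -0.07  0.06] [0.4194 0.2649 0.361 ]
back 32.15 gap 0.088 ff 0.0 F [-0.4 -0.5  0.7] M [-0.05 -0.09 -0.02] [ 0.4204 -0.2993  0.4561]
deep scene [ 0.4194  0.2639  0.0971 -0.1266 -0.0119] 1517 0.0005
deep top [ 0.4158  0.2658  0.1081 -0.1239 -0.1024] 1493 0.0005
deep both [ 0.4201  0.2645  0.1014 -0.1232 -0.0478] 2839 0.001
shal scene [ 0.4186  0.264   0.1552 -0.1263  0.0005] 2929 0.0006
shal top [ 0.4213  0.2653  0.1551 -0.1247  0.0018] 4227 0.0007
shal both [ 0.4191  0.2648  0.1551 -0.1238  0.0016] 7159 0.0008
```

View pics/final.png

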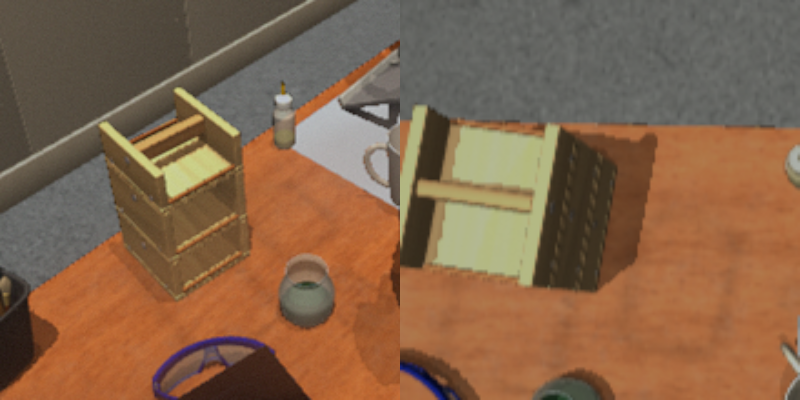

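The picture shows all three trays in one square pile, at about (180,190) in the scene crop and (500,200) in the top crop. The bars run the same way, and the bottle still stands at (284,120) in the scene crop.

```bash
python3 -c "
from h import *
print(order.job_done())"
```

```text
the job is handed in; nothing more can be done
None
```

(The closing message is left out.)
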